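# Unclip the centrifuge rotor with a hooked pick

### The arm

A 6-joint arm with a two-finger parallel gripper is mounted at the origin on the work surface. World frame = base frame: x ahead of the robot, y to its left, z up, the work surface at z = 0. Lengths are in m, angles in degrees, forces in N, time in s.
With the tool pointing down it reaches from about 0.25 to 0.725 m from the base axis. Payload 9.7 kg.
Tool frame: the origin (TCP) lies at the very end of the fingers, on their centre line; the grasp point (between the pads) lies 19 mm behind it (bot.grip_point_offset is the z of the grasp point in the tool frame, in m); z points along the fingers, x is the direction in which the jaws open and shut, and the axes are right-handed (so a half turn about z gives the same grasp; the last joint's range is limited). The gripper opens to 85 mm and grips with 20 to 120 N. Pads are 22 mm wide; open, the fingers measure 114 mm over their backs; the gripper's body (76 mm by 85 mm) begins 54 mm behind the grasp point. The pads swing forward as they close: fully open they stand 13 mm farther back than shut.
Start: joints at [-70.703, 4.979, 10.078, 95.1, 0, 90], TCP at [0.182, -0.519, 0.231] pointing down, gripper open.
Joint ranges: [-179.16, 179.16], [-48.56, 103.87], [-65.8, 70.77], [-126.05, 130.52], [-82.76, 87.17], [-180, 180]. Speed limits (degrees/s): [127.2, 127.2, 147.25, 180, 180, 180].

### API

Orientations are given as [roll, pitch, yaw] about the fixed x, y, z axes, in that order (R = Rz(yaw) Ry(pitch) Rx(roll)).
In Python, from workcell import get_obs, viewer, job_done, bot gives the robot as it stands.
- The arm moves only by the shell command python3 -m handwheel 'ROWS' [FORCE]. ROWS is JSON, a list of rows, each a list of 5 numbers: the closure, from 0 (fully open) to 1 (shut), then the shift along the world's x, y, z in m, then the turn about the world's z in degrees. A call has 1 to 5 rows; each row is the pose to reach, as a shift and turn from the pose measured when the call began; what a row does not reach only later rows make up. A row lasts 1/10 s, in which the tool goes at most 50 mm and 8.59 degrees, less where a joint would pass 70% of its speed; a pose out of reach is approached as far as the arm can. A call with a gripper value outside its range is refused whole. The fingers move at their own pace and stop on an object; FORCE is the grip in N (left out, the last holds). Time passes only in rows, so rows that repeat a pose let the fingers close. It gives the time, the measured TCP pose, the force and the opening at its end, in the units of the state.
- get_obs(): the state, without advancing time (a new reading comes with each control period).
- viewer.camera(name): name is "side" or "top"; returns a dict with "color" (400x640x3 uint8, blue, green, red), "K" (3x3 intrinsics, pixels), "origin" and "orientation" of the camera in the world. Camera axes: x right, y down, z forward; pixel columns grow to the right and rows downward; lengths in m; the calibration is good to about 2 mm. A picture is of the moment at which its call begins. There is no depth.
- job_done(): hands the job in, once; it reports no verdict.
The state is a dict: "time": time; "q": joint angles; "qd": joint speeds; "joint_efforts": joint torques, N m; "ee_pos": TCP position; "tcp_rot": TCP orientation; "wrist_force": force on the tool from outside, world axes, zero at the start; "torque": the same for the moment, N m; "opening": finger opening in m.
Only numpy, scipy, OpenCV 4.12 (cv2) and the standard library are available. Lean on these libraries where they do the work, as an engineer would, in place of code of your own. Each camera call takes 0.05 s, during which the arm holds its last target.

### The job

The rotor of the little centrifuge has to come off for cleaning, so take the hooked pick from the rubber mat, feel the hook gently down into the gap between the spindle and the bow of its horseshoe spring clip, and draw the clip slowly and steadily out of the spindle groove without jabbing the machine or yanking the clip. Touch the clip only with the pick, and leave it lying loose on the rotor's dished top, off the spindle and inside the raised rim, so that it does not get lost. Then lay the pick back down on the mat, and leave the things standing around where they are.

Things in the scene. Friction and masses are not known exactly. Their poses are not given: they have to be found in the camera images.
- pick: hooked pick lying hook down on the mat: grey handle 90 mm long, 16 wide, 20 high; from its collet nose (to 57 mm) a 4.4 mm wire, axis 10 mm above the underside, runs along +x and ends 95 to 125 mm from the origin (it is clamped by hand at any length, firmly) in a hook 3.2 mm thick straight down to 0.5 mm above the underside's level. Origin: middle of the handle's underside; z up. 65 g
- clip: horseshoe spring clip, 4 mm thick steel, flat on the rotor's top in the spindle's groove. Origin on its underside, on the spindle axis while seated; z up; bow (closed end) towards -x, mouth between the two sprung legs towards +x. 22 mm wide (27 mm at the flared leg ends), 32 mm long; the bow is a half ring about (-7, 0) mm, inner radius 7.2, outer 11.2 mm. 18 g
- clip_bow (a point): middle of the bow's inner edge, at the clip's top face, 14.2 mm from the clip's origin; the bow is 4 mm broad. Between spindle head and bow is a 5.2 mm gap, open from above, for the hook. A slow pull (about 5 mm/s) straight along -x spreads the legs: it rises to 7 to 12 N over some 6 mm, fades by 10 mm, and from 15 mm the clip is off. Greasy and stiff, it resists over 16 N if pulled at 50 mm/s
- hub (a point): centre of the rotor's flat dished top, on the spindle axis, 92 mm above the bench. The flat top has a radius of 44 mm, then a rim 3.5 mm wide and 3 mm high; outside it the rotor's cone falls away to a radius of 68 mm at 66 mm above the bench, level with the upper edge of the round housing
- spindle_top (a point): top of the fixed spindle, 17 mm above the hub: a head of 18 mm diameter reaching from 17 mm down to 5.5 mm above the hub, with the 14 mm diameter groove below it
- centrifuge: small round benchtop centrifuge, fixed, lid off, housing 192 mm in diameter and 66 mm high, with a low control console on its -x side (reaches 124 mm from the axis, 46 mm high); origin on the bench under the spindle axis, z up. The rotor does not turn
- mat: black rubber tool mat, fixed, 240 mm (x) by 180 mm (y), 3 mm thick; origin at the middle of its underside
- slide_box: closed blue box of slides, 100 x 85 x 33 mm, loose, to be left alone; origin at the middle of its underside
- oil_bottle: small amber bottle, 28 mm diameter, 62 mm high, loose, to be left alone; origin at the middle of its underside
- sample_jar: clear jar with a white lid, 52 mm diameter, 55 mm high, loose, to be left alone; origin at the middle of its underside
Not all that is in view belongs to the job. What is shaped like the centrifuge but red is not meant.

How it is judged (in metres and radians):
On the way, in this order (a step that is already met when the one before it is completed fails the run):
1. the pick is lifted off the mat in the fingers (height (world z) of pick above 0.05 m and contact force between the fingers and pick above 1 N), for 0.2 s.
2. the pick pulls on the clip and the clip starts out of its seat (contact force between pick and clip above 3 N and horizontal distance between clip and hub between 0.0015 and 0.012 m), for 0.03 s.
3. the clip has been drawn out of the groove (horizontal distance between clip and hub above 0.015 m), for 0.1 s.
At the end, for the whole second after the job is handed in: The clip is out of the groove (its origin 15 to 36 mm from the spindle axis) and lies flat (within 0.1 rad, underside within 2 mm of the hub level) and at rest on the rotor's dished top inside the rim; the pick lies at rest on the mat, the middle of its handle above the mat (horizontal distance between clip and hub between 0.015 and 0.036 m and z of clip in the frame of hub between -0.002 and 0.002 m and angle between clip's own z axis and vertical below 0.1 rad and linear speed of each of clip, pick below 0.02 m/s and x of pick in the frame of mat between -0.12 and 0.12 m and y of pick in the frame of mat between -0.09 and 0.09 m and z of pick in the frame of mat below 0.03 m and angular speed of pick below 0.2 rad/s); the robot touches nothing.
It fails at once if the pick presses on the centrifuge (rotor, spindle or housing) with more than 8 N (contact force between pick and centrifuge above 8 N).
It fails at once if the pick loads the clip with more than 16 N (contact force between pick and clip above 16 N).
It fails at once if the fingers or the arm touch the clip (contact force between any of the arm, the fingers and clip above 0.5 N).
It fails at once if the clip leaves the rotor's dished top (horizontal distance between clip and hub above 0.045 m or z of clip in the frame of hub above 0.02 m).
It fails at once if a bystander (slide box, oil bottle, sample jar) is pushed more than 15 mm (distance of any of slide_box, oil_bottle, sample_jar from where it was at the start of the episode above 0.015 m).
It also fails if it takes over 67 s, if anything falls off the work surface, if the arm or the gripper's body presses on something with over 40 N, if the wrist force passes 120 N, or if a joint passes its speed limit or range.

## Working session

There is one attempt and no reset: what is moved stays moved. The work goes in short steps, Python scripts to look and compute and a shell command to move; the robot and the scene stay as the last step left them, time stands still between calls to the robot, and variables do not carry over. Pictures are saved under pics/ and viewed, and the job is handed in when it is done.

```bash
mkdir -p pics; ls; python3 - <<'E'
from workcell import get_obs, viewer, bot
import cv2
print(get_obs()); print(bot.grip_point_offset)
for n in("side","top"):
    c=viewer.camera(n); cv2.imwrite(f"pics/{n}0.png",c["color"]); print(n,c["K"],c["origin"],c["orientation"])
E
```

```text
pics
{'time': 0.0, 'q': array([-7.07041776e+01,  5.01231725e+00,  1.00330797e+01,  9.50994453e+01,
       -4.55763596e-04,  9.00020563e+01]), 'qd': array([-0.09565029, -0.00464472, -0.0223654 ,  0.08545466,  0.01628673,
        0.05036603]), 'joint_efforts': array([-5.46685405e-04, -5.20392215e+01,  4.64798534e+01,  1.62740011e-02,
       -1.29719269e-04,  1.06596767e-05]), 'ee_pos': array([ 0.18166514, -0.51888233,  0.23055908]), 'tcp_rot': array([ 1.79999541e+02,  7.86828002e-02, -7.07062338e+01]), 'wrist_force': array([-0.26355559, -0.2577629 ,  0.16265976]), 'torque': array([-0.03750898,  0.00842462, -0.01386033]), 'opening': 0.08567036082636252}
-0.0187
side [[385.03925885   0.         325.01888448]
 [  0.         385.03925885 201.23458025]
 [  0.           0.           1.        ]] [ 0.40490797 -0.69808589  0.68674524] [-133.57497874    0.63051894  -18.73417161]
top [[395.24841179   0.         322.05687859]
 [  0.         395.24841179 201.13123475]
 [  0.           0.           1.        ]] [ 0.44296367 -0.07520183  0.99364885] [-169.95238526   -0.68768639  -90.14577515]
```

View pics/side0.png

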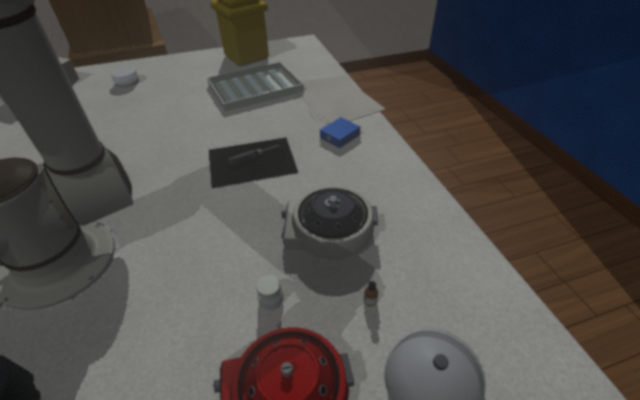

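View pics/top0.png

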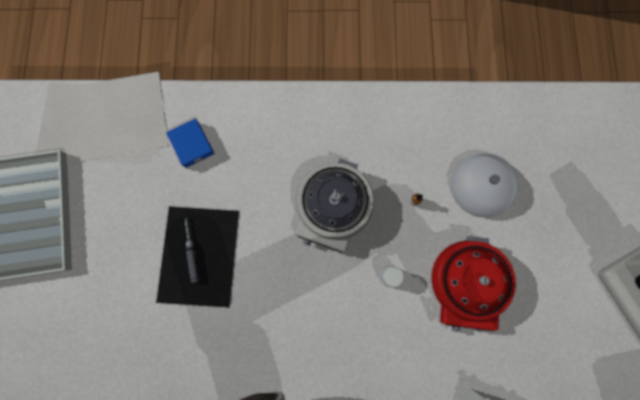

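The target could be the white centrifuge with the dark rotor (top view 335,200), the red look-alike (475,283) or the grey dome (483,185). By the description it is the white one. The pick on the black mat is at (192,252). The jar is at (393,277), the bottle at (417,199) and the blue box at (190,142). Next I check these choices in close crops.

```bash
cat > h.py <<'E'
import numpy as np, cv2
from scipy.spatial.transform import Rotation as R
from workcell import get_obs, viewer, bot
def cam(n):
    return viewer.camera(n)
def rot(c): return R.from_euler('xyz',c["orientation"],degrees=True).as_matrix()
def ray(c,uv):
    d=rot(c)@np.linalg.solve(c["K"],[uv[0],uv[1],1.]); return np.array(c["origin"]),d
def onplane(c,uv,z):
    o,d=ray(c,uv); return o+d*(z-o[2])/d[2]
def proj(c,p):
    q=c["K"]@(rot(c).T@(np.array(p)-c["origin"])); return q[:2]/q[2]
def crop(c,u0,v0,w,h,s,fn,gain=1.):
    im=c["color"][v0:v0+h,u0:u0+w]; im=cv2.resize(im,None,fx=s,fy=s,interpolation=cv2.INTER_CUBIC)
    im=cv2.convertScaleAbs(im,alpha=gain); cv2.imwrite(fn,im)
def tri(c1,uv1,c2,uv2):
    o1,d1=ray(c1,uv1);o2,d2=ray(c2,uv2)
    s=np.linalg.lstsq(np.c_[d1,-d2],o2-o1,rcond=None)[0]
    a=o1+s[0]*d1;b=o2+s[1]*d2; return (a+b)/2,np.linalg.norm(a-b)
E
python3 - <<'E'
from h import *
t=cam("top"); s=cam("side")
crop(t,290,150,90,105,7,"pics/t_cf.png",1.8)   # 630x735 too tall
crop(t,290,155,100,85,7,"pics/t_cf.png",2)
crop(t,150,200,100,85*1+25,5,"pics/t_pk.png",2.5)
crop(s,285,180,95,80,7,"pics/s_cf.png",2)
crop(s,205,135,95,55,8,"pics/s_pk.png",2.5)
E
```

```text
(no output)
```

View pics/t_cf.png

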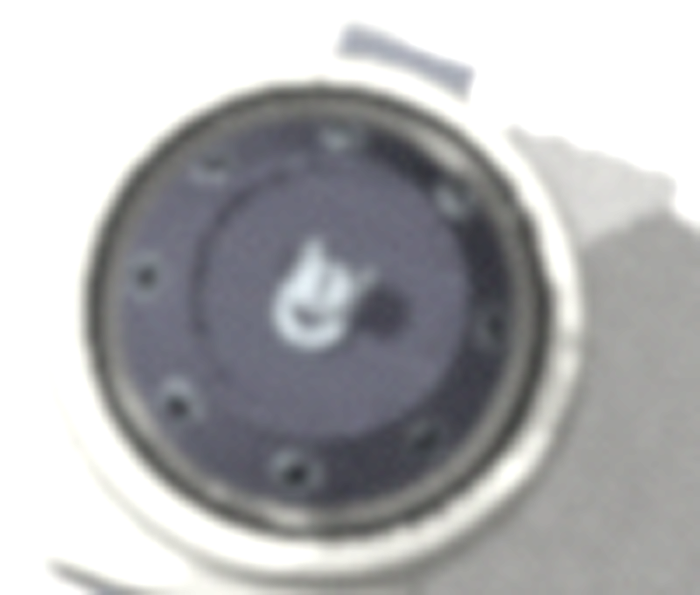

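View pics/t_pk.png

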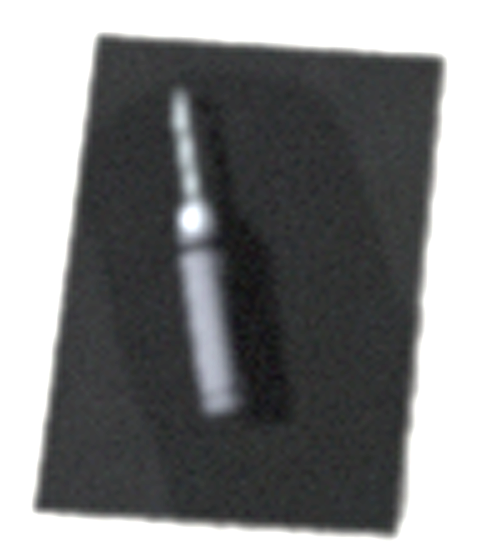

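View pics/s_cf.png

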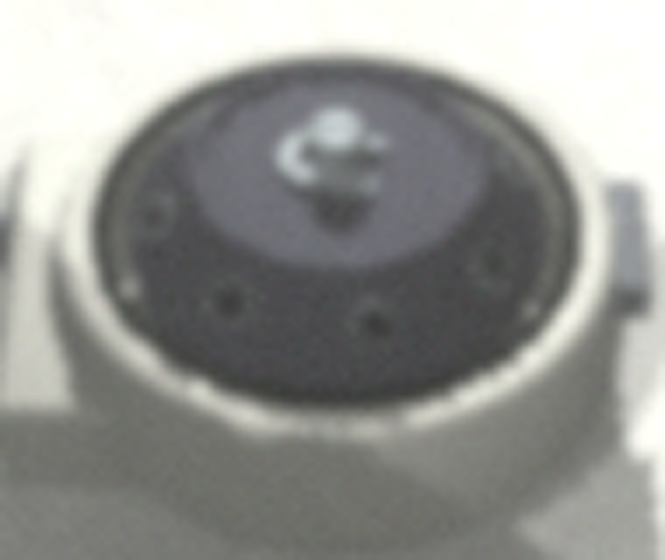

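View pics/s_pk.png

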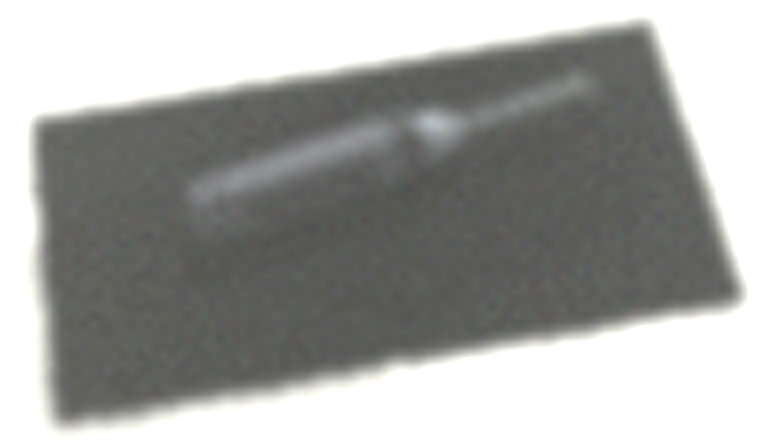

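```bash
cat > m.py <<'E'
from h import *
from scipy.optimize import least_squares
def sub(c,u0,v0,w,h,s=8):
    im=c["color"][v0:v0+h,u0:u0+w]
    im=cv2.resize(im,None,fx=s,fy=s,interpolation=cv2.INTER_CUBIC)
    return im
def topx(p,u0,v0,s=8): return (np.asarray(p,float)+.5)/s-.5+[u0,v0]
def circ(P):
    r=least_squares(lambda a:np.hypot(P[:,0]-a[0],P[:,1]-a[1])-a[2],[*P.mean(0),.05],loss='soft_l1',f_scale=.001)
    return r.x,np.sqrt(np.mean(r.fun**2))
E
python3 - <<'E'
from m import *
for n,(u0,v0,w,h) in dict(top=(285,150,105,105),side=(285,175,100,90)).items():
    c=cam(n); g=cv2.cvtColor(sub(c,u0,v0,w,h),cv2.COLOR_BGR2GRAY)
    g=cv2.GaussianBlur(g,(0,0),3)
    for th in (55,65,75,85):
        m=(g<th).astype(np.uint8)
        cs,_=cv2.findContours(m,cv2.RETR_EXTERNAL,cv2.CHAIN_APPROX_NONE)
        ctr=np.array([w*4,h*4])
        cs=[k for k in cs if cv2.pointPolygonTest(k,(float(w*4),float(h*4)),False)>0]
        if not cs: print(n,th,None); continue
        k=max(cs,key=cv2.contourArea)[:,0]
        P=np.array([onplane(c,q,.066)[:2] for q in topx(k,u0,v0)])
        print(n,th,cv2.contourArea(k),circ(P))
E
```

```text
top 55 147832.0 (array([ 0.61019238, -0.12728108,  0.06667289]), np.float64(0.005654321629911078))
top 65 209559.5 (array([ 0.61307215, -0.11815965,  0.07796244]), np.float64(0.0023463955765154346))
top 75 215763.0 (array([ 0.61288571, -0.11817519,  0.07885037]), np.float64(0.0005706738507556681))
top 85 219771.0 (array([ 0.61284834, -0.1182278 ,  0.07956812]), np.float64(0.0006124688905671172))
side 55 164044.5 (array([ 0.6119488 , -0.11689558,  0.07745375]), np.float64(0.002895613222180635))
side 65 173931.5 (array([ 0.61282717, -0.11637084,  0.07915567]), np.float64(0.0009408770984830047))
side 75 329467.0 (array([ 0.60784654, -0.13348861,  0.09371962]), np.float64(0.02833795056449278))
side 85 359727.0 (array([ 0.59850301, -0.15860131,  0.10248194]), np.float64(0.02760634028828612))
```

```bash
python3 - <<'E'
from m import *
c=cam("top"); s=cam("side")
H=np.array([.613,-.1175,.092])
for n,cc in(("top",c),("side",s)): print(n,"hub",proj(cc,H),"spindle",proj(cc,H+[0,0,.017]))
crop(c,322,185,30,26,22,"pics/t_clip.png",1.6)
crop(s,318,188,30,26,22,"pics/s_clip.png",1.8)
# pick and mat
t=sub(c,150,200,100,115); g=cv2.cvtColor(t,cv2.COLOR_BGR2GRAY)
m=(g<70).astype(np.uint8)
k=max(cv2.findContours(m,cv2.RETR_EXTERNAL,cv2.CHAIN_APPROX_NONE)[0],key=cv2.contourArea)
ap=cv2.approxPolyDP(k,20,True)[:,0]
P=np.array([onplane(c,q,.003) for q in topx(ap,150,200)]); print("mat",P[:,:2].round(4),P.mean(0))
E
```

```text
top hub [335.42251597 196.76078493] spindle [335.76024412 195.37890357]
side hub [332.72315683 203.79682434] spindle [332.74474919 198.21995195]
mat [[0.6041 0.2982]
 [0.3717 0.314 ]
 [0.3587 0.1413]
 [0.5927 0.1255]] [0.48180311 0.21975272 0.003     ]
```

View pics/t_clip.png

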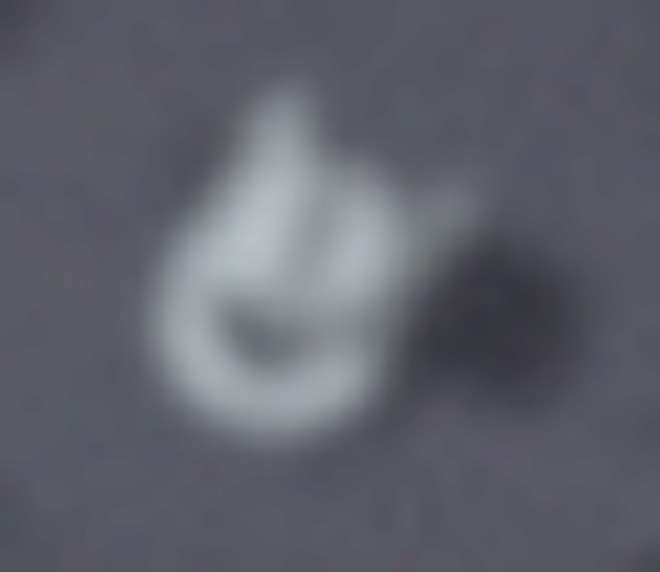

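View pics/s_clip.png

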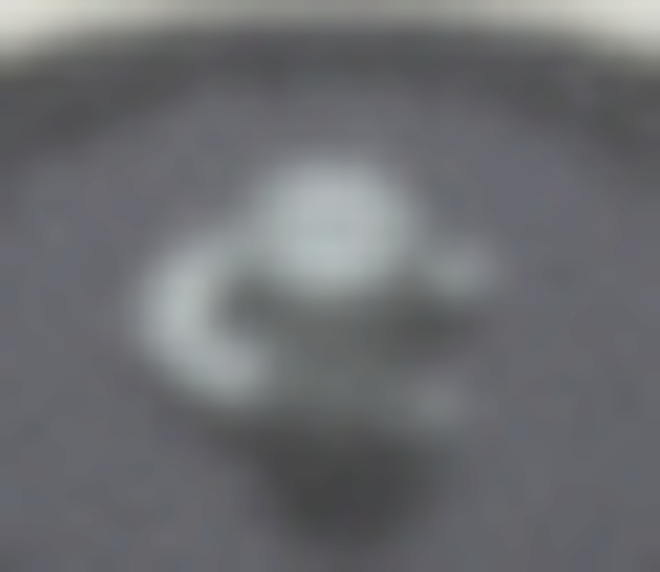

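```bash
python3 - <<'E'
from m import *
c=cam("top"); s=cam("side")
f=lambda cc,p,u0,v0: onplane(cc,topx(p,u0,v0,22),.096)
for cc,u0,v0,tips in((c,322,185,[(285,90),(465,190)]),(s,318,188,[(470,265),(440,400)])):
    g=cv2.cvtColor(sub(cc,u0,v0,30,26,22),cv2.COLOR_BGR2GRAY)
    T=np.array([f(cc,p,u0,v0)[:2] for p in tips]); print("tips",T,"sep",np.linalg.norm(T[0]-T[1]))
    d=T[0]-T[1] ; n=np.array([d[1],-d[0]]); n/=np.linalg.norm(n)
    print("axis from tips",np.degrees(np.arctan2(n[1],n[0])), "mid-to-hub", np.degrees(np.arctan2(*(T.mean(0)-[.613,-.1175])[::-1])),np.linalg.norm(T.mean(0)-[.613,-.1175]))
    bg=np.median(g); m=(g>bg+22).astype(np.uint8)
    k=max(cv2.findContours(m,cv2.RETR_EXTERNAL,cv2.CHAIN_APPROX_NONE)[0],key=lambda q:cv2.contourArea(q))[:,0] if cc is c else None
    if cc is c:
        print(bg); k=k[(k[:,1]>300)|((k[:,0]<230)&(k[:,1]>250))]; 
        P=np.array([f(cc,p,u0,v0)[:2] for p in k]); x,e=circ(P); print("bow circle",x,e)
        v=T.mean(0)-x[:2]; print("ring->tips",np.degrees(np.arctan2(v[1],v[0])),np.linalg.norm(v))
        v=np.array([.613,-.1175])-x[:2]; print("ring->hub",np.degrees(np.arctan2(v[1],v[0])),np.linalg.norm(v))
# console: housing direction
# pick
t=sub(c,150,200,100,115); g=cv2.GaussianBlur(cv2.cvtColor(t,cv2.COLOR_BGR2GRAY),(0,0),3)
mm=(g>45).astype(np.uint8); mm[:,:150]=0; mm[:,-450:]=0; mm[:100]=0; mm[700:]=0
cs=[k for k in cv2.findContours(mm,cv2.RETR_EXTERNAL,cv2.CHAIN_APPROX_NONE)[0] if cv2.contourArea(k)>1500]
for k in cs:
    r=cv2.boundingRect(k); print(r,cv2.contourArea(k), topx(k[:,0].mean(0),150,200))
cv2.imwrite("pics/pm.png",np.hstack([g*2,mm*255])[::2,::2])
E
```

```text
tips [[ 0.63148423 -0.1152803 ]
 [ 0.62073043 -0.13415497]] sep 0.02172320417708668
axis from tips -29.672214532909813 mid-to-hub -28.839664429467476 0.014963166355729004
56.0
bow circle [ 0.60650048 -0.11316658  0.01178966] 0.00044273078400048347
ring->tips -30.50377679230286 0.022756442676759345
ring->hub -33.69255821830476 0.0078116821236537985
tips [[ 0.62914932 -0.11314848]
 [ 0.61952686 -0.13059785]] sep 0.01992667568115116
axis from tips -28.874549734375396 mid-to-hub -21.091903946782317 0.012152236390147028
(274, 149, 76, 511) 18283.5 [188.79800895 250.24958765]
```

View pics/pm.png

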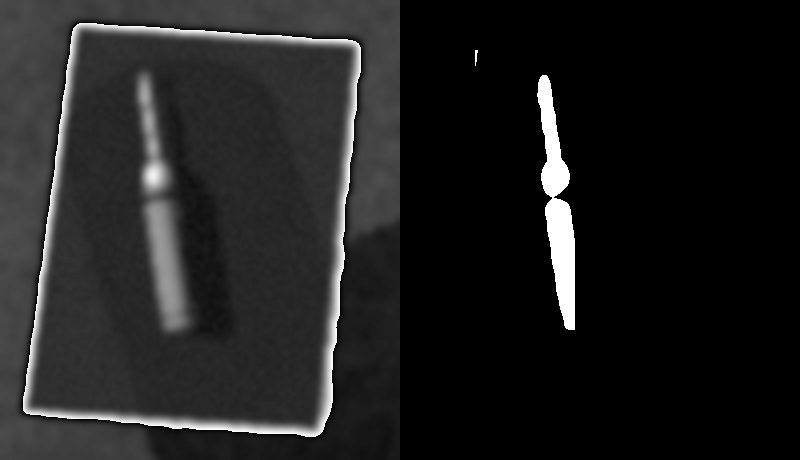

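```bash
cat > pick.py <<'E'
from m import *
def run():
    c=cam("top")
    t=sub(c,150,200,100,115); g=cv2.GaussianBlur(cv2.cvtColor(t,cv2.COLOR_BGR2GRAY),(0,0),3)
    mm=(g>42).astype(np.uint8); mm[:,:150]=0; mm[:,480:]=0; mm[:100]=0; mm[720:]=0
    return c,g,mm
E
python3 - <<'E'
from pick import *
c,g,mm=run()
def rows(v0,v1,z):
    P=[]
    for v in range(v0,v1,8):
        u=np.nonzero(mm[v])[0]
        if len(u): P.append(onplane(c,topx(((u[0]+u[-1])/2,v),150,200),z))
    return np.array(P)[:,:2]
ys=np.nonzero(mm.any(1))[0]; print(ys[0],ys[-1])
for nm,a,b,z in(("wire",160,300,.0145),("handle",420,640,.022)):
    P=rows(a,b,z); vx,vy,x,y=cv2.fitLine(P.astype(np.float32),cv2.DIST_HUBER,0,1e-5,1e-5).ravel()
    if vx<0: vx,vy=-vx,-vy
    d=np.array([vx,vy]); r=P-[x,y]; print(nm,"yaw",np.degrees(np.arctan2(vy,vx)),"pt",x,y,"resid",np.std(r@[-vy,vx]), "at x=.45 y=",y+(.45-x)*vy/vx,"x=.5:",y+(.5-x)*vy/vx)
# ends along axis, half-level
prof=g[:,:].astype(float)
for v in list(range(130,180,4))+list(range(380,420,4))+list(range(640,690,4)):
    seg=prof[v,240:420]; u=240+seg.argmax(); p=onplane(c,topx((u,v),150,200),.0145 if v<300 else .022); print(v,int(seg.max()),u,p[:2].round(4))
E
```

```text
100 660
wire yaw 10.9398775 pt 0.5503919 0.24880227 resid 0.00027220603176919344 at x=.45 y= 0.22939736 x=.5: 0.23906194
handle yaw 11.553648 pt 0.45378232 0.22950107 resid 0.00014531814081367931 at x=.45 y= 0.22872786 x=.5: 0.23894924
130 25 240 [0.5795 0.2674]
134 25 285 [0.5782 0.2533]
138 28 284 [0.577  0.2536]
142 34 286 [0.5757 0.2529]
146 40 286 [0.5744 0.2528]
150 47 287 [0.5732 0.2524]
154 53 287 [0.5719 0.2524]
158 58 286 [0.5707 0.2526]
162 63 288 [0.5694 0.2519]
166 67 287 [0.5682 0.2521]
170 71 287 [0.5669 0.2521]
174 75 287 [0.5657 0.252 ]
178 78 288 [0.5644 0.2516]
380 67 302 [0.5016 0.2413]
384 59 303 [0.5004 0.2409]
388 51 300 [0.4992 0.2418]
392 46 302 [0.498  0.2411]
396 46 306 [0.4967 0.2398]
400 51 308 [0.4955 0.2392]
404 58 309 [0.4943 0.2388]
408 64 308 [0.4931 0.239 ]
412 69 306 [0.4919 0.2396]
416 73 307 [0.4907 0.2392]
640 66 344 [0.4239 0.2243]
644 65 341 [0.4227 0.2252]
648 63 340 [0.4215 0.2254]
652 59 341 [0.4203 0.2251]
656 52 339 [0.4191 0.2256]
660 44 340 [0.418  0.2252]
664 35 337 [0.4168 0.2261]
668 28 337 [0.4156 0.226 ]
672 24 341 [0.4144 0.2247]
676 21 240 [0.4134 0.2548]
680 21 240 [0.4122 0.2547]
684 22 240 [0.411  0.2547]
688 22 240 [0.4098 0.2546]
```

```bash
python3 -m handwheel '[[0,0.014,0.0375,0,8.5],[0,0.028,0.075,0,17],[0,0.042,0.1125,0,25.5],[0,0.056,0.15,0,34],[0,0.07,0.1875,0,42.5]]' 80; python3 -c "
from h import *
print(get_obs()['q'])"
```

```text
time: 1.05
ee_pos: [0.2519, -0.3301, 0.2313]
tcp_rot: [180.0, -0.0, -27.9]
wrist_force: [0.4, 0.1, 0.9]
opening: 0.0855
[-5.26560832e+01 -1.33210660e+01 -7.13087930e+00  9.61643147e+01
  4.77953778e-03  6.52277435e+01]
```

```bash

python3 -m handwheel '[[0,0.014,0.0375,0,8.5],[0,0.028,0.075,0,17],[0,0.042,0.1125,0,25.5],[0,0.056,0.15,0,34],[0,0.07,0.1875,0,42.5]]'
python3 -m handwheel '[[0,0.014,0.0375,0,8.5],[0,0.028,0.075,0,17],[0,0.042,0.1125,0,25.5],[0,0.056,0.15,0,34],[0,0.07,0.1875,0,42.5]]'
python3 -m handwheel '[[0,0.014,0.0375,0,8.5],[0,0.028,0.075,0,17],[0,0.042,0.1125,0,25.5],[0,0.056,0.15,0,34],[0,0.07,0.1875,0,42.5]]'
```

```text
time: 1.55
ee_pos: [0.3221, -0.1412, 0.2316]
tcp_rot: [180.0, -0.1, 14.9]
wrist_force: [0.8, -1.1, 0.1]
opening: 0.0853
time: 2.05
ee_pos: [0.3924, 0.0482, 0.2319]
tcp_rot: [179.9, -0.1, 57.8]
wrist_force: [1.0, -0.9, 0.0]
opening: 0.0856
time: 2.55
ee_pos: [0.4626, 0.2375, 0.2319]
tcp_rot: [179.9, -0.1, 100.7]
wrist_force: [0.2, 0.2, 0.4]
opening: 0.0853
```

```bash

python3 -m handwheel '[[0.4,0,-0.003,-0.045,0.3],[0.4,-0.0005,-0.0065,-0.09,0.6],[0.4,-0.0005,-0.0065,-0.135,0.6],[0.4,-0.0005,-0.0065,-0.172,0.6],[0.4,-0.0005,-0.0065,-0.172,0.6]]'
python3 - <<'E'
from h import *
s=cam("side");crop(s,180,90,140,105,5,"pics/s1.png",2)
E
```

```text
time: 3.05
ee_pos: [0.4592, 0.2296, 0.055]
tcp_rot: [-179.7, 0.0, 101.3]
wrist_force: [-0.0, -0.6, -0.9]
opening: 0.0514
```

View pics/s1.png

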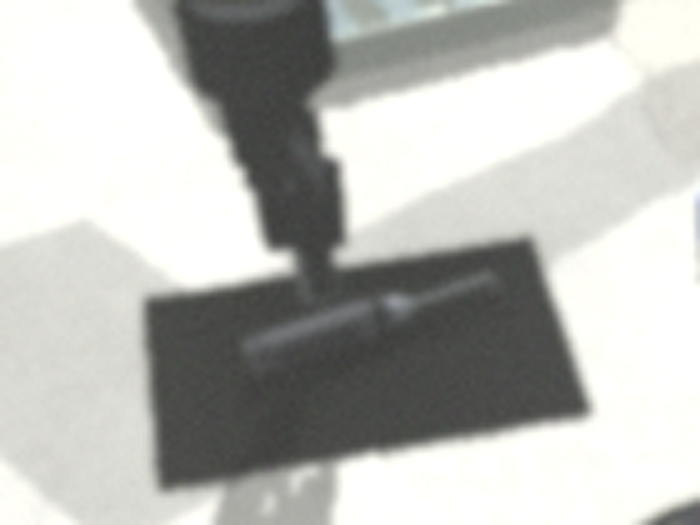

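The fingers stand over the middle of the handle, at crop pixel (310,290), and the pick lies from (250,355) to (490,275). I go down and close.

```bash

python3 -m handwheel '[[0.4,0.001,0.0005,-0.02,0],[0.4,0.0025,0.0012,-0.035,0],[0.4,0.0025,0.0012,-0.045,0],[0.4,0.0025,0.0012,-0.049,0],[0.4,0.0025,0.0012,-0.0495,0]]'
python3 -m handwheel '[[0.5,0,0,0,0],[0.6,0,0,0,0],[0.7,0,0,0,0],[0.8,0,0,0,0],[1,0,0,0,0]]' 80
python3 -m handwheel '[[1,0,0,0,0],[1,0,0,0,0],[1,0,0,0,0]]' 80
```

```text
time: 3.6
ee_pos: [0.4633, 0.2315, 0.0092]
tcp_rot: [-179.9, -0.0, 101.3]
wrist_force: [-0.1, 0.1, -0.3]
opening: 0.0512
time: 4.1
ee_pos: [0.4636, 0.2317, 0.0098]
tcp_rot: [-179.9, -0.1, 101.3]
wrist_force: [-0.9, -0.2, 5.2]
opening: 0.0138
time: 4.4
ee_pos: [0.4636, 0.2316, 0.0098]
tcp_rot: [-179.9, -0.1, 101.3]
wrist_force: [0.2, -1.3, 1.9]
opening: 0.014
```

```bash

python3 -m handwheel '[[0.6,0,0,0,0],[0.6,0,0,0,0],[0.6,0,0,-0.004,0],[0.6,0,0,-0.005,0],[0.6,0,0,-0.005,0]]' 80
python3 -m handwheel '[[0.8,0,0,-0.0005,0],[1,0,0,-0.0005,0],[1,0,0,-0.0005,0],[1,0,0,-0.0005,0],[1,0,0,-0.0005,0]]' 80
```

```text
time: 4.9
ee_pos: [0.4633, 0.2315, 0.0044]
tcp_rot: [-179.9, -0.0, 101.3]
wrist_force: [0.1, -0.5, 0.3]
opening: 0.0343
time: 5.4
ee_pos: [0.4634, 0.2316, 0.004]
tcp_rot: [-179.9, -0.1, 101.3]
wrist_force: [0.2, 0.2, 2.1]
opening: 0.0143
```

```bash

python3 -m handwheel '[[1,0,0,0.01,0],[1,0,0,0.03,0],[1,0,0,0.06,0],[1,0,0,0.1,0],[1,0,0,0.14,0]]' 80
python3 -m handwheel '[[1,0,0,0.02,0],[1,0.003,-0.01,0.02,-3],[1,0.006,-0.03,0.02,-9],[1,0.01,-0.06,0.02,-15],[1,0.014,-0.09,0.02,-20]]' 80
python3 -m handwheel '[[1,0.004,-0.03,0,-5],[1,0.008,-0.06,0,-10],[1,0.012,-0.09,0,-15],[1,0.014,-0.11,0,-18],[1,0.014,-0.11,0,-18]]' 80
python3 - <<'E'
from h import *
s=cam("side");t=cam("top"); crop(t,280,140,100,100,6,"pics/t2.png",2); crop(s,230,110,160,120,5,"pics/s2.png",2)
E
```

```text
time: 5.9
ee_pos: [0.463, 0.2313, 0.1458]
tcp_rot: [-179.9, -0.0, 101.3]
wrist_force: [1.9, 0.9, -0.0]
opening: 0.0141
time: 6.4
ee_pos: [0.4769, 0.1406, 0.1664]
tcp_rot: [-179.9, -0.0, 81.1]
wrist_force: [0.2, 0.0, -0.5]
opening: 0.0143
time: 6.9
ee_pos: [0.4909, 0.0287, 0.1669]
tcp_rot: [-179.9, -0.0, 62.9]
wrist_force: [0.3, 0.1, -1.6]
opening: 0.0142
```

View pics/t2.png

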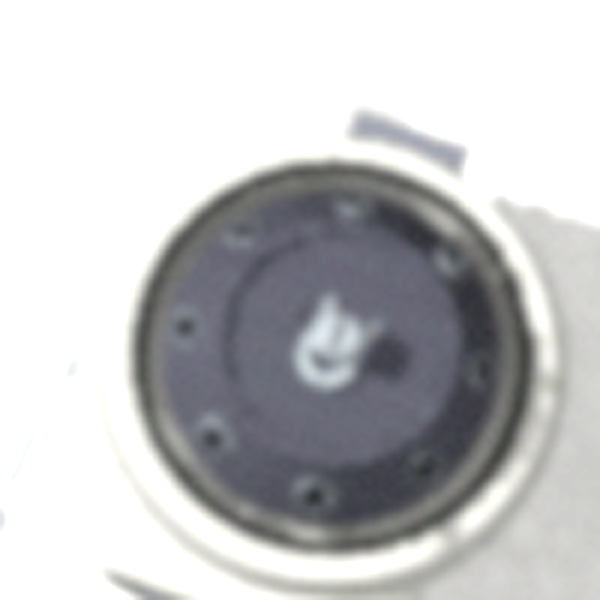

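View pics/s2.png

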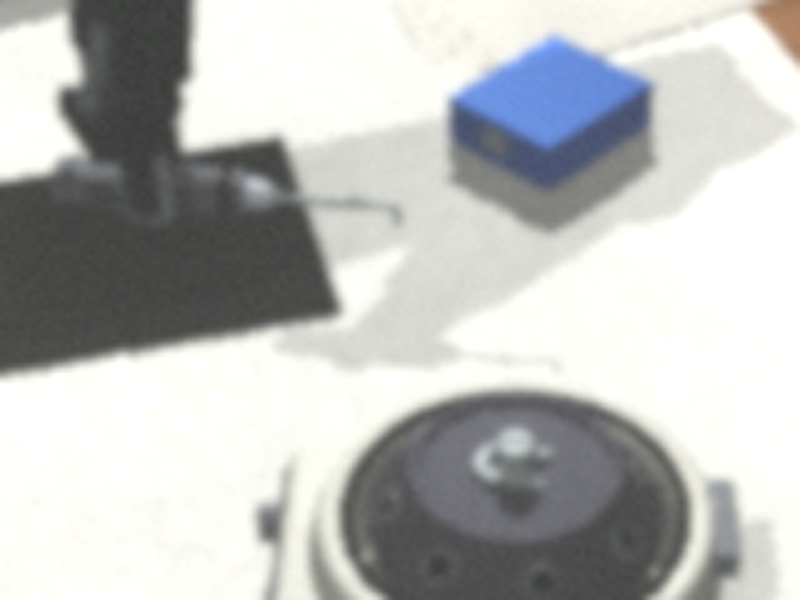

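```bash

python3 -m handwheel '[[1,0.002,-0.025,-0.01,-1],[1,0.005,-0.055,-0.02,-2],[1,0.008,-0.08,-0.03,-2.4],[1,0.008,-0.082,-0.038,-2.4],[1,0.008,-0.082,-0.04,-2.4]]' 80
python3 - <<'E'
from h import *
s=cam("side");t=cam("top"); crop(t,310,165,60,55,11,"pics/t3.png",2); crop(s,290,165,70,55,11,"pics/s3.png",2)
o=get_obs(); y=np.radians(o['tcp_rot'][2]-90); h=o['ee_pos']+.109*np.array([np.cos(y),np.sin(y),0])
print(o['ee_pos'],o['tcp_rot'],h)
for d in(-.0005,.0095):
  for n,c in(("t",t),("s",s)): print(n,d,proj(c,h+[0,0,d]))
E
```

```text
time: 7.5
ee_pos: [0.4984, -0.0508, 0.126]
tcp_rot: [-179.8, -0.1, 60.7]
wrist_force: [-0.3, -0.1, -0.8]
opening: 0.0145
[ 0.49870686 -0.05028905  0.12673945] [-1.79868019e+02 -7.39415888e-02  6.08043925e+01] [ 0.59385944 -0.10345846  0.12673945]
t -0.0005 [329.89256449 202.35621298]
s -0.0005 [322.3221087  190.27997766]
t 0.0095 [330.03562619 201.57829202]
s 0.0095 [322.24879359 186.83445272]
```

View pics/t3.png

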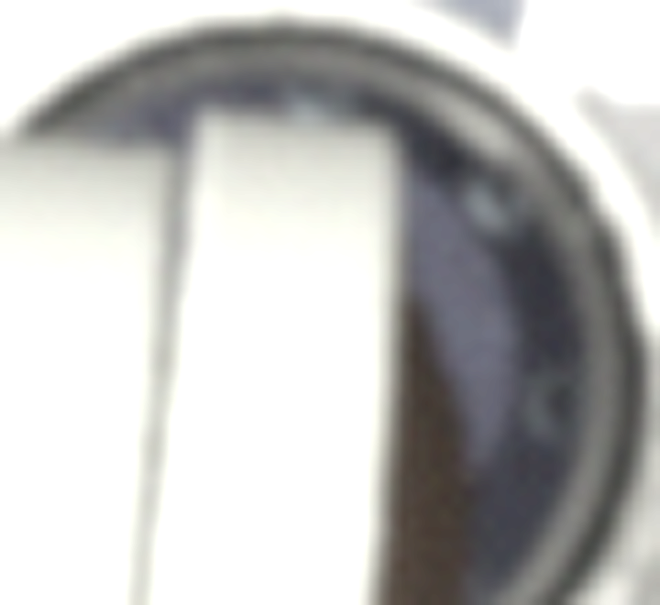

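View pics/s3.png

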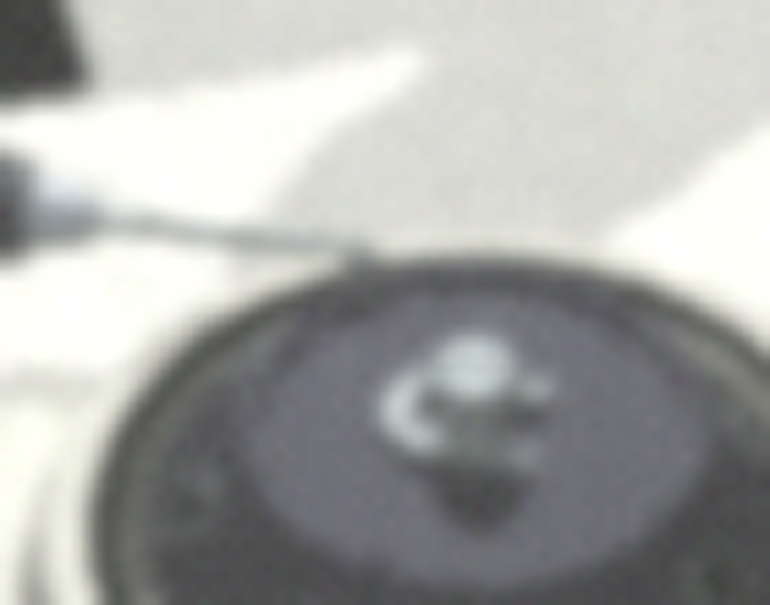

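```bash

python3 -m handwheel '[[1,-0.001,-0.0015,-0.006,-0.2],[1,-0.0014,-0.0024,-0.012,-0.3],[1,-0.0014,-0.0024,-0.018,-0.3],[1,-0.0014,-0.0024,-0.024,-0.3],[1,-0.0014,-0.0024,-0.0255,-0.3]]' 80
python3 - <<'E'
from h import *
s=cam("side"); crop(s,290,165,70,55,11,"pics/s4.png",2)
o=get_obs(); y=np.radians(o['tcp_rot'][2]-90); h=o['ee_pos']+.109*np.array([np.cos(y),np.sin(y),0])
u=np.array([.870,-.492]);n=np.array([.492,.870]);d=(h[:2]-[.613,-.1175])
print(o['ee_pos'],o['tcp_rot'],o['wrist_force'],"r",d@u,"lat",d@n)
for dz in(-.0005,.0095): print(proj(s,h+[0,0,dz]), (proj(s,h+[0,0,dz])-[290,165]+.5)*11)
E
```

```text
time: 8.1
ee_pos: [0.4969, -0.0526, 0.1003]
tcp_rot: [-179.8, -0.0, 60.5]
wrist_force: [0.7, -0.1, -0.1]
opening: 0.0144
[ 0.49694704 -0.0526386   0.10044739] [-1.79811929e+02 -5.06967747e-02  6.05020145e+01] [ 0.4443647  -0.14672497 -0.82839627] r -0.023934363377598647 lat -0.0006859037319958926
[322.04323962 200.11474287] [357.97563582 391.7621716 ]
[321.9690142  196.81308294] [357.15915624 355.44391238]
```

View pics/s4.png

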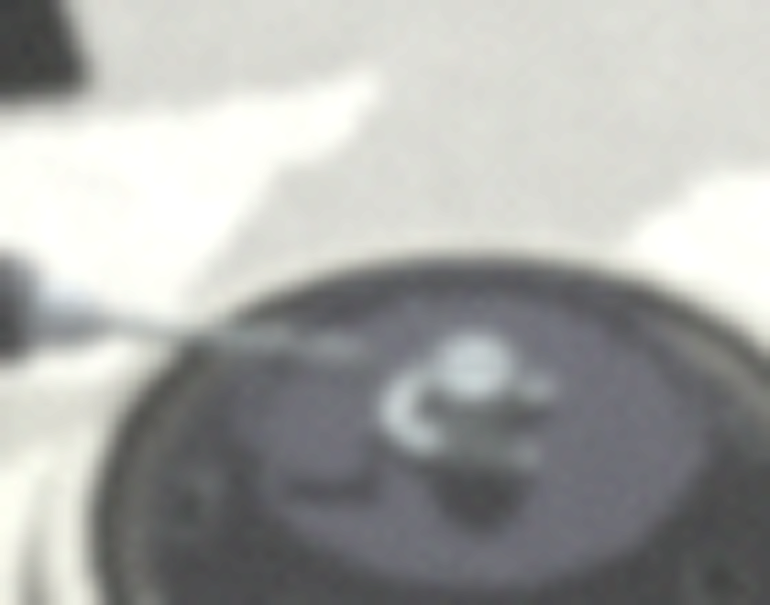

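```bash

python3 -m handwheel '[[1,0.0015,-0.0008,-0.0007,0],[1,0.003,-0.0016,-0.0014,0],[1,0.0048,-0.0024,-0.0014,0],[1,0.0066,-0.003,-0.0014,0],[1,0.0075,-0.0035,-0.0014,0]]' 80
cat > st.py <<'E'
from h import *
o=get_obs(); y=np.radians(o['tcp_rot'][2]-90); h=o['ee_pos']+.109*np.array([np.cos(y),np.sin(y),0])
u=np.array([.870,-.492]);n=np.array([.492,.870]);d=(h[:2]-[.613,-.1175]);f=o['wrist_force']
print("t",o['time'],"z",o['ee_pos'][2].round(5),"yaw",o['tcp_rot'][2].round(2),"r",(d@u*1e3).round(2),"lat",(d@n*1e3).round(2),"F_u",(f[:2]@u).round(2),"F_n",(f[:2]@n).round(2),"Fz",f[2].round(2),"M",o['torque'].round(3))
E
python3 st.py
```

```text
time: 8.65
ee_pos: [0.5047, -0.0562, 0.0991]
tcp_rot: [-179.8, -0.1, 60.5]
wrist_force: [-0.6, -0.3, -0.4]
opening: 0.0141
t 8.65 z 0.09913 yaw 60.5 r -15.41 lat -0.0 F_u -0.35 F_n -0.52 Fz -0.36 M [-0.001 -0.032 -0.016]
```

```bash

python3 -m handwheel '[[1,0.0004,-0.0002,0,0],[1,0.0009,-0.0005,0,0],[1,0.0013,-0.0007,0,0],[1,0.0017,-0.001,0,0],[1,0.0022,-0.0012,0,0]]' 80 >/dev/null; python3 st.py
python3 -m handwheel '[[1,0.0002,-0.0001,0,0],[1,0.0004,-0.0002,0,0],[1,0.0006,-0.0003,0,0],[1,0.0007,-0.0004,0,0]]' 80>/dev/null; python3 st.py
```

```text
t 9.15 z 0.09902 yaw 60.5 r -13.29 lat -0.01 F_u -4.86 F_n 0.14 Fz 0.39 M [ 0.3    0.671 -0.005]
time: 9.55
ee_pos: [0.5066, -0.0574, 0.0988]
tcp_rot: [-179.7, -0.0, 60.5]
wrist_force: [-4.9, 2.3, 1.6]
opening: 0.0139
t 9.55 z 0.09883 yaw 60.51 r -13.21 lat -0.03 F_u -5.38 F_n -0.42 Fz 1.59 M [0.603 1.061 0.031]
```

```bash

python3 -m handwheel '[[1,-0.0006,0.0003,0,0],[1,-0.0009,0.0005,0,0]]' 80>/dev/null; python3 st.py
python3 - <<'E'
from h import *
s=cam("side"); crop(s,315,183,35,28,22,"pics/s5.png",2)
E
```

```text
time: 9.75
ee_pos: [0.506, -0.057, 0.0989]
tcp_rot: [-179.7, -0.0, 60.5]
wrist_force: [-0.0, -0.2, 0.0]
opening: 0.0143
t 9.75 z 0.0989 yaw 60.51 r -13.92 lat -0.01 F_u 0.05 F_n -0.15 Fz 0.02 M [-0.003  0.016 -0.061]
```

View pics/s5.png

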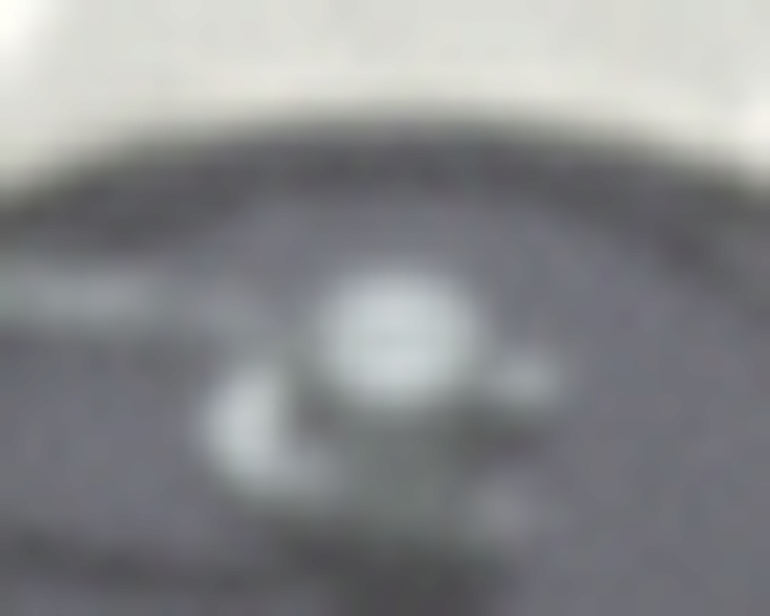

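```bash

python3 -m handwheel '[[1,-0.0003,0.0002,0,0],[1,-0.0005,0.0003,-0.0005,0],[1,-0.0005,0.0003,-0.001,0],[1,-0.0005,0.0003,-0.0015,0],[1,-0.0005,0.0003,-0.002,0]]' 80>/dev/null; python3 st.py
```

```text
time: 10.3
ee_pos: [0.5055, -0.0567, 0.0969]
tcp_rot: [-179.7, -0.0, 60.5]
wrist_force: [1.3, 0.5, -0.8]
opening: 0.0144
t 10.3 z 0.0969 yaw 60.51 r -14.46 lat 0.02 F_u 0.92 F_n 1.07 Fz -0.75 M [-0.023 -0.012 -0.021]
```

```bash

python3 -m handwheel '[[1,0,0,-0.0005,0],[1,0,0,-0.001,0],[1,0,0,-0.0014,0]]' 80>/dev/null; python3 st.py
```

```text
time: 10.6
ee_pos: [0.5055, -0.0567, 0.0954]
tcp_rot: [-179.7, -0.0, 60.5]
wrist_force: [0.3, -0.0, -1.2]
opening: 0.0139
t 10.6 z 0.09543 yaw 60.51 r -14.47 lat -0.01 F_u 0.29 F_n 0.14 Fz -1.17 M [ 0.004 -0.033  0.036]
```

```bash

python3 -m handwheel '[[1,0,0,-0.0004,0],[1,0,0,-0.0008,0],[1,0,0,-0.001,0]]' 80>/dev/null; python3 st.py
```

```text
time: 10.9
ee_pos: [0.5055, -0.0567, 0.0944]
tcp_rot: [-179.7, -0.0, 60.5]
wrist_force: [1.0, 0.2, 0.1]
opening: 0.0143
t 10.9 z 0.09437 yaw 60.51 r -14.51 lat -0.02 F_u 0.76 F_n 0.64 Fz 0.08 M [ 0.004 -0.017  0.017]
```

```bash

python3 -m handwheel '[[1,0,0,-0.0004,0],[1,0,0,-0.0008,0],[1,0,0,-0.0008,0]]' 80>/dev/null; python3 st.py
```

```text
time: 11.2
ee_pos: [0.5055, -0.0567, 0.0935]
tcp_rot: [-179.7, -0.0, 60.5]
wrist_force: [-0.0, -0.4, -0.4]
opening: 0.0139
t 11.2 z 0.09352 yaw 60.51 r -14.52 lat -0.01 F_u 0.17 F_n -0.36 Fz -0.4 M [-0.009  0.014 -0.007]
```

```bash

python3 -m handwheel '[[1,-0.0003,0.0002,0,0],[1,-0.0006,0.0004,0,0],[1,-0.0009,0.0005,0,0],[1,-0.0013,0.0007,0,0],[1,-0.0017,0.001,0,0]]' 80>/dev/null; python3 st.py
```

```text
time: 11.7
ee_pos: [0.5041, -0.0558, 0.0937]
tcp_rot: [-179.8, -0.0, 60.5]
wrist_force: [2.9, -2.1, -1.2]
opening: 0.0141
t 11.7 z 0.09366 yaw 60.5 r -16.17 lat 0.04 F_u 3.59 F_n -0.42 Fz -1.17 M [-0.276 -0.457 -0.047]
```

```bash

python3 -m handwheel '[[1,-0.0003,0.0002,0,0],[1,-0.0007,0.0004,-0.0001,0],[1,-0.001,0.0006,-0.0002,0],[1,-0.0014,0.0008,-0.0002,0],[1,-0.0017,0.001,-0.0002,0]]' 80>/dev/null; python3 st.py
```

```text
time: 12.2
ee_pos: [0.503, -0.0551, 0.0938]
tcp_rot: [-179.9, -0.1, 60.5]
wrist_force: [6.3, -3.3, -1.5]
opening: 0.0142
t 12.2 z 0.09376 yaw 60.5 r -17.42 lat 0.15 F_u 7.08 F_n 0.19 Fz -1.51 M [-0.677 -1.193  0.019]
```

```bash

python3 -m handwheel '[[1,-0.0003,0.0002,0,0],[1,-0.0007,0.0004,0,0],[1,-0.001,0.0006,0,0],[1,-0.0014,0.0008,0,0],[1,-0.0017,0.001,0,0]]' 80>/dev/null; python3 st.py
```

```text
time: 12.7
ee_pos: [0.5023, -0.0545, 0.0941]
tcp_rot: [180.0, -0.1, 60.5]
wrist_force: [6.8, -4.1, -0.4]
opening: 0.0144
t 12.7 z 0.09414 yaw 60.48 r -18.34 lat 0.29 F_u 7.94 F_n -0.18 Fz -0.38 M [-0.736 -1.44   0.029]
```

```bash

python3 -m handwheel '[[1,-0.0004,0.0002,-0.0002,0],[1,-0.0008,0.0004,-0.0004,0],[1,-0.0012,0.0006,-0.0006,0],[1,-0.0016,0.0008,-0.0006,0],[1,-0.002,0.001,-0.0006,0]]' 80>/dev/null; python3 st.py
```

```text
time: 13.2
ee_pos: [0.5014, -0.0539, 0.094]
tcp_rot: [179.8, -0.1, 60.5]
wrist_force: [8.3, -4.0, -0.7]
opening: 0.014
t 13.2 z 0.09399 yaw 60.47 r -19.4 lat 0.35 F_u 9.17 F_n 0.65 Fz -0.75 M [-0.743 -1.631 -0.003]
```

```bash

python3 -m handwheel '[[1,-0.0004,0.0002,-0.0002,0],[1,-0.0009,0.0004,-0.0004,0],[1,-0.0013,0.0006,-0.0004,0],[1,-0.0017,0.0008,-0.0004,0],[1,-0.0021,0.001,-0.0004,0]]' 80>/dev/null; python3 st.py
python3 - <<'E'
from h import *
s=cam("side"); crop(s,305,183,45,28,17,"pics/s6.png",2)
E
```

```text
time: 13.7
ee_pos: [0.5003, -0.0533, 0.094]
tcp_rot: [179.7, -0.1, 60.5]
wrist_force: [5.0, -3.2, -0.9]
opening: 0.0142
t 13.7 z 0.09405 yaw 60.46 r -20.71 lat 0.36 F_u 5.91 F_n -0.33 Fz -0.92 M [-0.608 -1.02  -0.007]
```

View pics/s6.png

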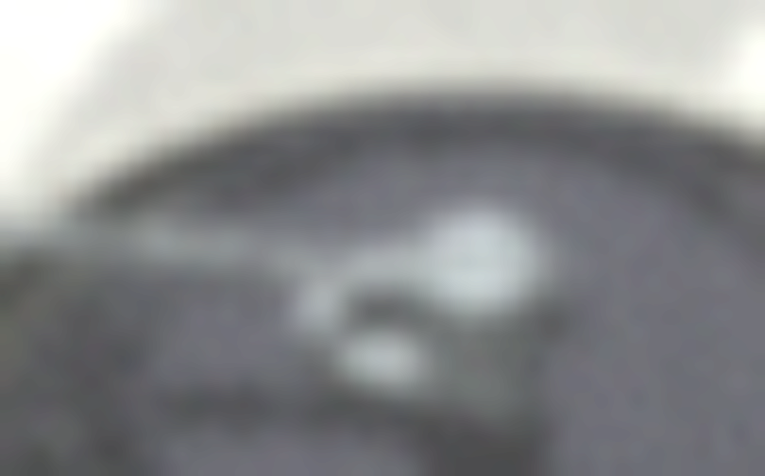

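```bash

python3 -m handwheel '[[1,-0.0003,0.0001,-0.0001,0],[1,-0.0007,0.0003,-0.0003,0],[1,-0.0011,0.0005,-0.0004,0],[1,-0.0014,0.0007,-0.0004,0],[1,-0.0017,0.0009,-0.0004,0]]' 80>/dev/null; python3 st.py
```

```text
time: 14.25
ee_pos: [0.4978, -0.0521, 0.0934]
tcp_rot: [179.8, -0.1, 60.5]
wrist_force: [0.5, -1.1, -1.4]
opening: 0.0139
t 14.25 z 0.09338 yaw 60.47 r -23.43 lat 0.15 F_u 0.98 F_n -0.75 Fz -1.36 M [-0.13  -0.094 -0.085]
```

```bash

python3 -m handwheel '[[1,-0.0003,0.0001,-0.0001,0],[1,-0.0007,0.0003,-0.0002,0],[1,-0.0011,0.0005,-0.0003,0],[1,-0.0014,0.0007,-0.0003,0],[1,-0.0017,0.0009,-0.0003,0]]' 80>/dev/null; python3 st.py
```

```text
time: 14.75
ee_pos: [0.496, -0.0511, 0.093]
tcp_rot: [179.8, -0.1, 60.5]
wrist_force: [0.3, -0.1, -0.5]
opening: 0.0142
t 14.75 z 0.09303 yaw 60.47 r -25.49 lat 0.14 F_u 0.27 F_n 0.03 Fz -0.46 M [-0.064 -0.012  0.02 ]
```

```bash

python3 -m handwheel '[[1,-0.0003,0.0001,-0.0001,0],[1,-0.0007,0.0003,-0.0002,0],[1,-0.0011,0.0005,-0.0003,0],[1,-0.0015,0.0007,-0.0003,0],[1,-0.0019,0.001,-0.0003,0]]' 80>/dev/null; python3 st.py
```

```text
time: 15.25
ee_pos: [0.4941, -0.0501, 0.0928]
tcp_rot: [179.8, -0.1, 60.5]
wrist_force: [0.3, 0.0, -0.3]
opening: 0.0143
t 15.25 z 0.09276 yaw 60.47 r -27.63 lat 0.04 F_u 0.29 F_n 0.2 Fz -0.27 M [-0.007 -0.023 -0.05 ]
```

```bash

python3 - <<'E'
from h import *
s=cam("side"); crop(s,305,183,45,28,17,"pics/s7.png",2)
E
python3 -m handwheel '[[1,-0.0004,0.0002,0.0002,0],[1,-0.0008,0.0004,0.0004,0],[1,-0.0013,0.0006,0.0006,0],[1,-0.0017,0.0009,0.0006,0],[1,-0.0021,0.0012,0.0006,0]]' 80>/dev/null; python3 st.py
```

```text
time: 15.8
ee_pos: [0.4919, -0.0489, 0.0934]
tcp_rot: [179.8, -0.1, 60.5]
wrist_force: [0.1, 0.3, -0.4]
opening: 0.0143
t 15.8 z 0.09336 yaw 60.47 r -30.14 lat 0.08 F_u -0.03 F_n 0.3 Fz -0.42 M [ 0.037 -0.032  0.036]
```

View pics/s7.png

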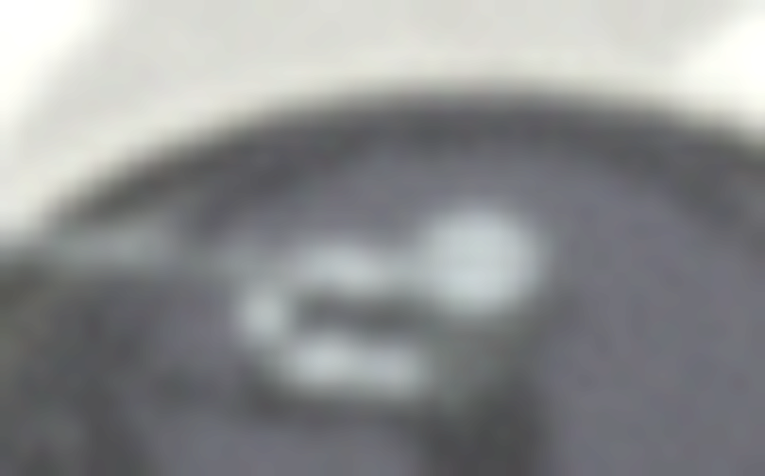

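The clip follows the hook. Its bow is now at crop (262,315) and was at (320,300) in the last picture, and both legs are visible. I keep drawing slowly.

```bash

python3 -m handwheel '[[1,-0.0004,0.0002,0,0],[1,-0.0008,0.0004,0,0],[1,-0.0013,0.0007,0,0],[1,-0.0017,0.001,0,0],[1,-0.0021,0.0012,0,0]]' 80>/dev/null; python3 st.py
python3 -m handwheel '[[1,-0.0004,0.0002,0,0],[1,-0.0008,0.0004,0,0],[1,-0.0013,0.0007,0,0],[1,-0.0017,0.001,0,0],[1,-0.0021,0.0012,0,0]]' 80>/dev/null; python3 st.py
python3 - <<'E'
from h import *
s=cam("side"); crop(s,305,183,45,28,17,"pics/s8.png",2)
E
```

```text
time: 16.3
ee_pos: [0.4898, -0.0476, 0.0934]
tcp_rot: [179.8, -0.1, 60.5]
wrist_force: [0.0, 0.6, -0.6]
opening: 0.0144
t 16.3 z 0.09336 yaw 60.47 r -32.61 lat 0.08 F_u -0.24 F_n 0.52 Fz -0.62 M [-0.037 -0.017 -0.051]
time: 16.8
ee_pos: [0.4876, -0.0464, 0.0934]
tcp_rot: [179.8, -0.1, 60.5]
wrist_force: [0.0, 0.6, -0.1]
opening: 0.0141
t 16.8 z 0.09336 yaw 60.47 r -35.1 lat 0.1 F_u -0.29 F_n 0.57 Fz -0.13 M [0.036 0.009 0.011]
```

View pics/s8.png

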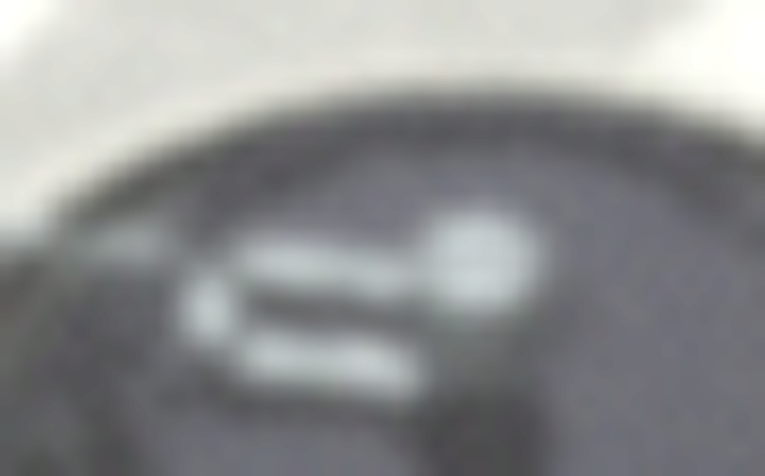

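```bash
python3 - <<'E'
from h import *
s=cam("side"); u=np.array([.870,-.492])
for d in (14,17,19,21,23):
    p=np.r_[np.array([.613,-.1175])-u*(16.2+d)/1e3,.096]; print(d,(proj(s,p)-[305,183]+.5)*17)
p=onplane(s,(np.array([208,310])/17-.5+[305,183]),.096); dd=p[:2]-[.613,-.1175]; print(dd@u*1e3+16.2, dd@[.492,.87]*1e3)
E
```

```text
14 [253.04553055 312.0536795 ]
17 [230.63661426 309.29556417]
19 [215.70973602 307.45834673]
21 [200.79276568 305.62234877]
23 [185.88569337 303.78756908]
-19.86165633454848 -0.6516229401366882
```

```bash

python3 -m handwheel '[[1,0.0005,-0.0003,0,0],[1,0.0013,-0.0007,0,0],[1,0.0013,-0.0007,0.002,0],[1,0.0013,-0.0007,0.005,0],[1,0.0013,-0.0007,0.01,0]]' 80>/dev/null; python3 st.py
python3 -m handwheel '[[1,0,0,0.008,0],[1,0,0,0.016,0],[1,0,0,0.025,0],[1,0,0,0.035,0],[1,0,0,0.045,0]]' 80
python3 - <<'E'
from h import *
s=cam("side"); crop(s,290,165,70,50,11,"pics/s9.png",2)
E
```

```text
time: 17.4
ee_pos: [0.4888, -0.0471, 0.1035]
tcp_rot: [179.8, -0.1, 60.5]
wrist_force: [1.0, 0.5, -1.4]
opening: 0.0144
t 17.4 z 0.10354 yaw 60.47 r -33.7 lat 0.07 F_u 0.59 F_n 0.89 Fz -1.35 M [ 0.031  0.062 -0.013]
time: 17.9
ee_pos: [0.4889, -0.0471, 0.1496]
tcp_rot: [179.8, -0.1, 60.5]
wrist_force: [-0.4, -0.2, 0.3]
opening: 0.0139
```

View pics/s9.png

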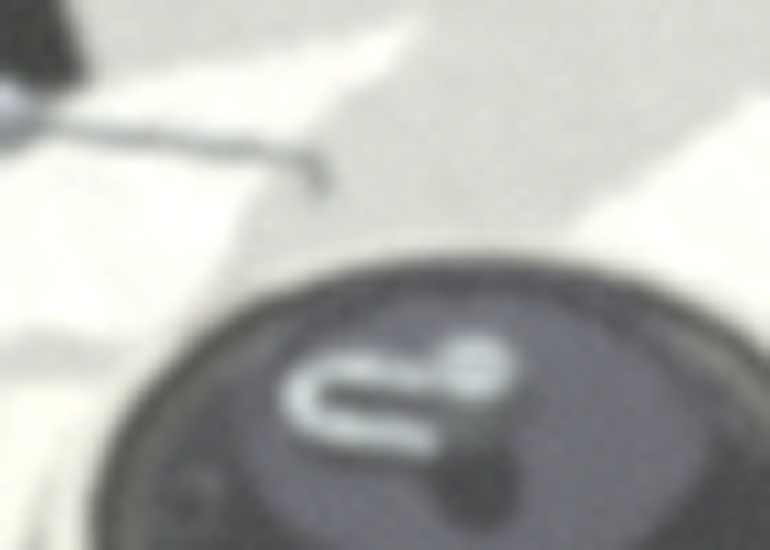

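The clip lies flat off the spindle, with its bow at crop (295,395) and its legs ending beside the head at (475,365). The hook is clear of it. Now I return the pick.

```bash

python3 -m handwheel '[[1,-0.002,0.02,0.01,3],[1,-0.006,0.055,0.015,8],[1,-0.01,0.09,0.015,14],[1,-0.013,0.125,0.015,20],[1,-0.014,0.14,0.015,21]]' 80
python3 -m handwheel '[[1,-0.002,0.03,0,5],[1,-0.005,0.07,0,10],[1,-0.009,0.11,0,15],[1,-0.012,0.138,0,20],[1,-0.012,0.139,0,20]]' 80
```

```text
time: 18.45
ee_pos: [0.4751, 0.0951, 0.1666]
tcp_rot: [179.7, -0.2, 81.8]
wrist_force: [0.7, -0.1, -0.3]
opening: 0.0143
time: 18.95
ee_pos: [0.4626, 0.2369, 0.1664]
tcp_rot: [179.7, -0.2, 102.1]
wrist_force: [-1.0, 0.0, -1.3]
opening: 0.0142
```

```bash

python3 -m handwheel '[[1,0,-0.004,-0.035,0],[1,0,-0.004,-0.075,0],[1,0,-0.004,-0.115,0],[1,0,-0.004,-0.145,0],[1,0,-0.004,-0.15,0]]' 80
python3 -m handwheel '[[1,0,0,0,0],[1,0,0,-0.001,0]]' 80
```

```text
time: 19.45
ee_pos: [0.4605, 0.2312, 0.0129]
tcp_rot: [-180.0, -0.1, 102.1]
wrist_force: [-0.9, -1.4, -0.2]
opening: 0.0142
time: 19.65
ee_pos: [0.4612, 0.2313, 0.0134]
tcp_rot: [179.9, -0.1, 102.0]
wrist_force: [-0.5, 0.2, 0.4]
opening: 0.0144
```

```bash

python3 -m handwheel '[[1,0,0,-0.002,0],[1,0,0,-0.004,0],[1,0,0,-0.006,0],[1,0,0,-0.0075,0],[1,0,0,-0.0085,0]]' 80
```

```text
time: 20.15
ee_pos: [0.4612, 0.2313, 0.0048]
tcp_rot: [179.9, -0.1, 102.0]
wrist_force: [-0.3, 0.0, -0.5]
opening: 0.0141
```

```bash

python3 -m handwheel '[[1,0,0,-0.0004,0],[1,0,0,-0.0008,0],[1,0,0,-0.0008,0]]' 80
```

```text
time: 20.45
ee_pos: [0.4612, 0.2313, 0.0041]
tcp_rot: [180.0, -0.1, 102.0]
wrist_force: [-0.6, 0.1, 0.5]
opening: 0.0143
```

Within about 0.1 mm of the grasp height, so I open slowly.

```bash

python3 -m handwheel '[[0.75,0,0,0,0],[0.7,0,0,0,0],[0.6,0,0,0,0],[0.5,0,0,0,0],[0.4,0,0,0,0]]' 20
python3 -m handwheel '[[0.4,0,0,0,0],[0.4,0,0,0.01,0],[0.4,0,0,0.03,0],[0.4,0,0,0.07,0],[0.4,0,0,0.12,0]]'
python3 -m handwheel '[[0.4,-0.02,-0.03,0.03,0],[0.4,-0.04,-0.07,0.06,0],[0.4,-0.06,-0.11,0.08,0],[0.4,-0.08,-0.15,0.08,0],[0.4,-0.1,-0.19,0.08,0]]'
python3 -m handwheel '[[0.4,-0.02,-0.04,0,0],[0.4,-0.04,-0.08,0,0],[0.4,-0.04,-0.12,0,0],[0.4,-0.04,-0.15,0,0],[0.4,-0.04,-0.15,0,0]]'
python3 - <<'E'
from h import *
t=cam("top"); cv2.imwrite("pics/tf.png",t["color"]); s=cam("side"); cv2.imwrite("pics/sf.png",s["color"]); crop(t,310,175,50,45,13,"pics/tfc.png",2)
E
```

```text
time: 20.95
ee_pos: [0.4612, 0.2313, 0.0041]
tcp_rot: [179.9, -0.1, 102.0]
wrist_force: [0.2, 1.0, -0.1]
opening: 0.0516
time: 21.45
ee_pos: [0.4601, 0.2307, 0.1246]
tcp_rot: [-179.9, -0.1, 102.0]
wrist_force: [1.0, 0.5, 0.6]
opening: 0.0511
time: 21.95
ee_pos: [0.3593, 0.0396, 0.2063]
tcp_rot: [180.0, -0.1, 102.1]
wrist_force: [0.7, -0.6, 0.3]
opening: 0.0513
time: 22.45
ee_pos: [0.3188, -0.113, 0.207]
tcp_rot: [179.9, -0.0, 101.8]
wrist_force: [0.7, 0.1, 1.2]
opening: 0.0511
```

View pics/tf.png

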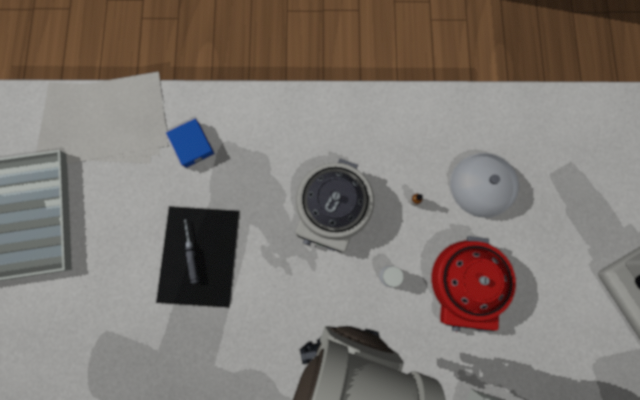

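View pics/tfc.png

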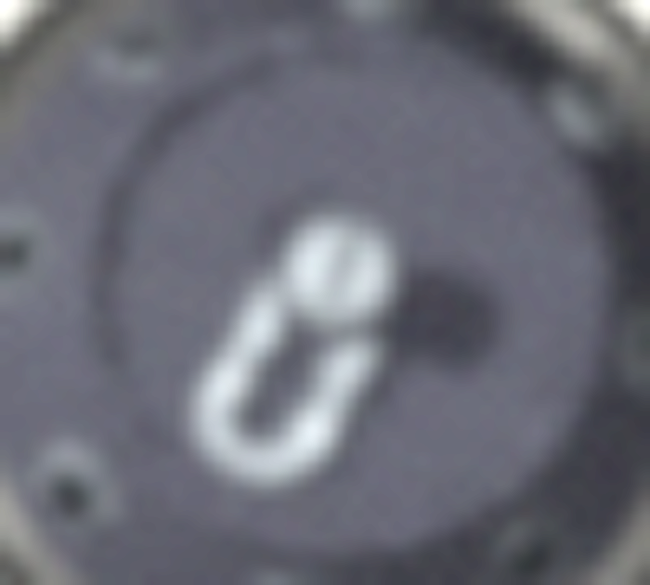

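View pics/sf.png

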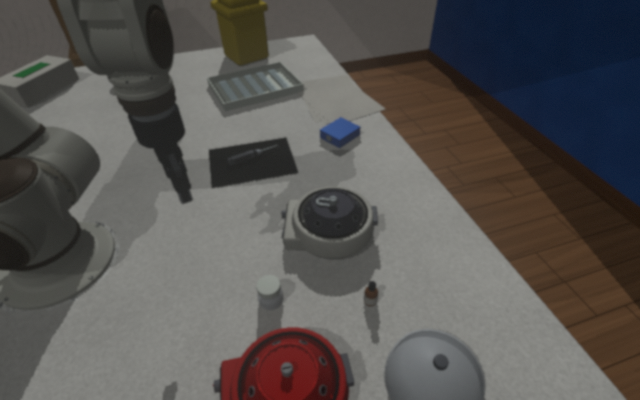

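```bash
python3 - <<'E'
from h import *
from workcell import job_done
t=cam("top"); f=lambda p,z: onplane(t,np.array(p)/13-.5+[310,175],z)[:2]
b=f((265,410),.096); h=f((340,268),.109); u=np.array([.87,-.492]); print(b,h,"origin r",np.linalg.norm(b+.007*u-h)*1e3, np.linalg.norm(b+.007*u-[.613,-.1175])*1e3)
job_done()
E
```

```text
[ 0.59051566 -0.10437357] [ 0.61361191 -0.11726251] origin r 19.45300619812709 19.04006082851476
the job is handed in; nothing more can be done
```

The clip is out of the spindle groove and lies loose on the rotor's dished top. The pick is back on the mat, and I handed the job in at about 22.6 s of the 67 s allowed.

**How it went:** I gripped the pick by its handle and touched the hook lightly against the spindle head at about 5 N to find the gap. I then backed off about 1 mm and lowered the hook in without any contact I could feel. I drew the clip out at 3 to 5 mm/s; the pull I read peaked at about 9 N and had faded to nothing before the clip was off. Then I unhooked, lifted clear, laid the pick down where it came from, and moved the arm well away.

**Last checks:**
- **Clip:** it looks flat and inside the rim. Its origin is 19 to 20 mm from the spindle axis in both camera views, against the 15 to 36 mm allowed.
- **Pick:** it lies on the mat at its old place.
- **Box, bottle and jar:** they appear at their starting pixels.

**What disagreed:**
- The hook touched the spindle head about 2.7 mm earlier than the cameras predicted, so I went by touch.
- The two views differed by about 1.7 mm on the hub's y position.
- My first grip was about 5 mm too high on the handle, so I opened and re-gripped before lifting.

The forces come from the wrist sensor once per move, so a brief peak between readings would not have shown.

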